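# Line up the castle nut on the spindle for its split pin

### The arm

A 6-joint arm with a two-finger parallel gripper is mounted at the origin on the work surface. World frame = base frame: x ahead of the robot, y to its left, z up, the work surface at z = 0. Lengths are in mm, angles in rad, forces in N, time in s.
With the tool pointing down it reaches from about 350 to 775 mm from the base axis. Payload 7.3 kg.
Tool frame: the origin (TCP) lies at the very end of the fingers, on their centre line; the grasp point (between the pads) lies 19 mm behind it; z points along the fingers, y is the line along which they close (so a half turn about z gives the same grasp; the last joint's range is limited). The gripper opens to 92 mm and grips with 3 to 60 N. Pads are 19 mm wide; open, the fingers measure 130 mm over their backs; the gripper's body (75 mm by 190 mm) begins 47 mm behind the grasp point.
Start: joints at [0.98, 0.342, 1.524, -0, 1.275, -0.146], TCP at [225.884, 473.942, 226.741] pointing down, gripper open.
Joint ranges: [-2.53, 2.53], [-0.77, 2.02], [0.04, 2.7], [-1, 4.14], [0.28, 2.66], [-3.11, 3.11]. Speed limits (rad/s): [2.57, 2.57, 3.14, 3.14, 3.14, 3.14].

### API

Orientations are given as [roll, pitch, yaw] about the fixed x, y, z axes, in that order (R = Rz(yaw) Ry(pitch) Rx(roll)).
In Python, from plant import bot gives the robot as it stands.
- The arm moves only by the tool apply_moves, never from a script. Its argument "motion" is text: rows parted by semicolons, each of 4 numbers parted by spaces: the shift along the tool's x, y, z in m, then the turn about the tool's z in degrees. A call has 1 to 8 rows; each row shifts and turns the commanded pose from where the row before left it, along the tool's axes as they then stand; what a row does not reach is not made up. A row lasts 1/8 s, in which the tool goes at most 62.5 mm and 10.7 degrees, less where a joint would pass 70% of its speed; a pose out of reach is approached as far as the arm can. A call with a gripper value outside its range is refused whole. "fingers" is the opening, from -1 (shut) to 1 (fully open), set as the call begins (left out, the last holds). The fingers move at their own pace and stop on an object; the grip force is fixed at half the most. Time passes only in rows, so rows that do not move let the fingers close. It gives the time, the measured TCP pose, the force, the opening and the grip force at its end, in the units of the state.
- bot.get_obs(): the state, without advancing time (a new reading comes with each control period).
- bot.capture(name): name is "scene" or "top" or "wrist"; returns a dict with "img" (480x640x3 uint8, blue, green, red), "range_z" (480x640 float32, mm along the optical axis (not along the pixel's ray), 0 where there is no reading), "fx", "fy", "cx", "cy" (pixels), "world_from_camera" (4x4, takes a point from camera to world coordinates); the wrist camera has in their place "mount" (4x4, takes a point from camera to tool coordinates, whose origin is the TCP and whose axes are the flange's). Camera axes: x right, y down, z forward; pixel columns grow to the right and rows downward; lengths in mm; the calibration is good to about 2 mm. A picture is of the moment at which its call begins: read the wrist's pose just before it.
- bot.close_job(): hands the job in; it is judged then, once.
Trained networks look in a picture, given as the dict that the camera call returned (one of the last four; its "shot" number tells which), for a name from the list of things; names that differ only in an ending like _2 or _b are one class to them, and where a whole thing is asked for, a point or a joint stands for the part that bears it (a point fixed in the world has none). Each returns a list of dicts, best first, with "p" (0 to 1); they miss things now and then, are a little off and sometimes report something else, mostly with a low value. They report only what shows in the picture. A call takes as long as a camera call.
- bot.cut_out(picture, thing): "pixels" (480x640 bool, what is visible of it) and "point" ([column, row] in pixels, amid what is visible of it).
The state is a dict: "time": time; "joint_positions": joint angles; "dq": joint speeds; "tau": joint torques, N m; "tool_pos": TCP position; "tcp_rot": TCP orientation; "contact_force": force on the tool from outside, world axes, zero at the start; "moment": the same for the moment, N m; "grip_width": finger opening in mm; "finger_force": force on a finger pad.
Only numpy, scipy, OpenCV 4.12 (cv2) and the standard library are available. Lean on these libraries where they do the work, as an engineer would, in place of code of your own. Each camera call takes 0.05 s, during which the arm holds its last target. There are 200 camera calls.

### The job

Of the two small flywheel stands on the bench, one still lacks its split pin. Tighten that stand's castle nut (clockwise seen from above) to the next slot that lines up with the cross hole in the stud, so that a pin could be pushed straight through; do not back the nut off to the previous slot or turn it well past the next one. Leave the stand that is already pinned and the tray of split pins alone, and let go of the nut.

Things in the scene. Friction and masses are not known exactly. Their poses are not given: they have to be found in the camera images.
- castle_nut (a joint): Turn of the unpinned nut, rad, growing clockwise seen from above (tightening). 0: a pair of slots (one above the middle of each flat, 9.5 mm wide, dark floors) lines up with the cross hole, at the next line-up when tightening; starts between -0.83 and -0.28. The hole runs along the orange line across the stud's end. Stiff (about 0.1 N m), stays where left.
- nut_mid (a point): Bare-metal castle nut without a pin, on a black bolted-down pedestal with a blue wheel. Point on its upright axis, 91 mm above the bench. Hexagon 50 mm across flats, from 13 mm below (on a flat washer) to 13 mm above the point; then a slotted crown 49 mm across, 12 mm high; stud 30 mm thick ends 29 mm above the point. z up; x and every 60 degrees: outward normal of a flat, turning with the nut.
- pinned_stand: The other stand, bolted down and just like the first but with a brass split pin already through the nut, its eye and spread legs sticking out (up to 49 mm from the axis). 120 mm high. Origin at the centre of its underside, z up, x along its pin. To be left alone.
- pin_tray: Loose yellow open tray, 85 x 120 x 25 mm, holding brass split pins. Origin at the centre of its underside, z up, long side along y. To be left alone.

How it is judged:
By the outcome, as a careful person would: the job done as asked, in the order asked, and still so for the second after the job is handed in, with the robot touching nothing.
It also fails if it takes over 32 s, if anything falls off the work surface, if the arm or the gripper's body presses on something with over 40 N, if the wrist force passes 120 N, or if a joint passes its speed limit or range.

## Working session

There is one attempt and no reset: what is moved stays moved. The work goes in short steps, Python scripts to look and compute and a tool call to move; the robot and the scene stay as the last step left them, time stands still between calls to the robot, and variables do not carry over. Pictures are saved under pics/ and viewed, at most 10 in all, crops included, and the job is handed in when it is done.

Besides the shell and the picture viewer there is one more tool, called after "Request:" as name(argument=value, ...) on one line, values as JSON. apply_moves: Moves the arm, as the interface text tells. Its arguments: {"type":"object","properties":{"motion":{"type":"string"},"fingers":{"type":"number"}},"required":["motion"]}

```bash
mkdir -p pics; cat > h.py <<'E'
import numpy as np, cv2
from scipy.spatial.transform import Rotation as R
from plant import bot
def cap(n):
    o=bot.get_obs(); c=bot.capture(n)
    if n=="wrist":
        T=np.eye(4); T[:3,:3]=R.from_euler('xyz',o['tcp_rot']).as_matrix(); T[:3,3]=o['tool_pos']
        c['W']=T@np.array(c['mount'])
    else: c['W']=np.array(c['world_from_camera'])
    return c
def pts(c,mask):
    v,u=np.nonzero(mask&(c['range_z']>0)); z=c['range_z'][v,u]
    P=np.c_[(u-c['cx'])/c['fx']*z,(v-c['cy'])/c['fy']*z,z]
    return P@c['W'][:3,:3].T+c['W'][:3,3]
E
python3 - <<'E'
from h import *
o=bot.get_obs(); print(o['time'],o['tool_pos'],o['tcp_rot'],o['grip_width'])
for n in ("top","wrist"):
    c=cap(n); cv2.imwrite(f'pics/{n}0.png',c['img']); print(n,c['fx'],c['W'].round(2).tolist())
    for t in ("castle_nut","nut_mid","pinned_stand","pin_tray"):
        for d in bot.cut_out(c,t)[:3]:
            P=pts(c,d['pixels']); 
            if len(P): print(t,d['p'],d['point'],len(P),np.median(P,0).round(),P.min(0).round(),P.max(0).round())
E
```

```text
0.0 [225.65130694 473.57939444 226.03882658] [-3.14006430e+00 -1.96242919e-04  2.69680071e+00] 91.56257491590536
top 541.9252903985499 [[-0.02, -0.99, 0.1, 505.52], [-1.0, 0.02, -0.01, 16.33], [0.01, -0.1, -0.99, 1176.07], [0.0, 0.0, 0.0, 1.0]]
castle_nut 0.79 [244.1, 278.1] 400 [549. 156. 107.] [524. 134.  75.] [579. 188. 122.]
nut_mid 0.55 [236.5, 284.8] 373 [549. 162. 107.] [524. 136.  76.] [575. 194. 122.]
pinned_stand 0.98 [402.2, 299.5] 2674 [ 503. -161.   76.] [ 441. -239.   -3.] [ 563. -111.  126.]
pin_tray 0.86 [335.3, 198.0] 2291 [724. -42.   6.] [ 673. -109.   -5.] [772.  24.  31.]
wrist 421.9749777430057 [[0.43, 0.86, 0.27, 152.71], [0.9, -0.41, -0.13, 508.66], [-0.0, 0.3, -0.96, 384.21], [0.0, 0.0, 0.0, 1.0]]
```

View pics/top0.png

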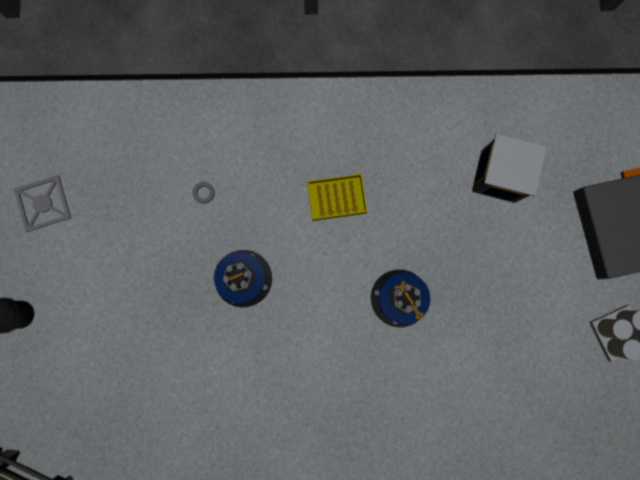

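The top picture shows the unpinned stand at about (237,276), with the orange line visible. The pinned stand is at (405,297) and the tray at (337,198). I'll move the wrist camera over the unpinned nut.

Request:
apply_moves(motion="-0.053 -0.018 0 0;-0.054 -0.018 0 0;-0.054 -0.018 0 0;-0.054 -0.018 0 0;-0.054 -0.018 0 0;-0.053 -0.018 0 0;-0.053 -0.018 0.01 0;-0.053 -0.018 0.01 0", fingers=1)

```text
time: 1.5
tool_pos: [551.6, 158.4, 206.7]
tcp_rot: [3.141, 0.001, 2.697]
contact_force: [-0.4, 0.2, 0.6]
grip_width: 91.8
finger_force: 0.0
```

```bash
python3 - <<'E'
from h import *
o=bot.get_obs(); print(o['time'],o['tool_pos'],o['tcp_rot'],o['joint_positions'])
c=cap("wrist"); np.save('c.npy',c,allow_pickle=True)
cv2.imwrite('pics/w1.png',c['img'])
for t in ("castle_nut","nut_mid"):
    for d in bot.cut_out(c,t)[:2]:
        P=pts(c,d['pixels']); print(t,d['p'],d['point'],len(P),np.median(P,0).round(),P.min(0).round(),P.max(0).round())
E
```

```text
1.5 [551.56661102 158.36174493 206.68314134] [3.14097204e+00 5.17858638e-04 2.69664531e+00] [ 1.45932853e-01  4.46780356e-01  1.41842315e+00  2.37154849e-04
  1.27561335e+00 -9.79985196e-01]
castle_nut 0.87 [318.2, 218.5] 3541 [538. 167. 105.] [521. 135.  74.] [584. 189. 120.]
castle_nut 0.17 [15.9, 298.1] 1743 [ 504. -119.   12.] [ 469. -141.   -1.] [ 531. -110.   21.]
nut_mid 0.76 [319.5, 221.5] 3642 [539. 167. 105.] [521. 131.  74.] [584. 190. 118.]
```

View pics/w1.png

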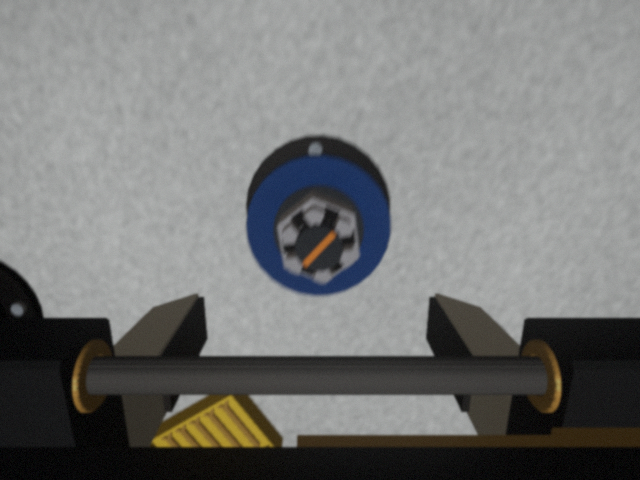

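The wrist picture shows the nut at (319,238) with the orange line running lower left to upper right and dark slots in the crown. I'll rectify it to a top-down view to measure the angles.

```bash
cat >> h.py <<'E'
def rect(c,z,cen,s=7,h=40):
    # top-down view of plane z: column=+x, row=-y, s px/mm, half-width h mm
    n=2*h*s; j,i=np.meshgrid(np.arange(n),np.arange(n))
    X=np.stack([cen[0]-h+j/s,cen[1]+h-i/s,np.full(j.shape,float(z))],-1)
    p=(X-c['W'][:3,3])@c['W'][:3,:3]
    return cv2.remap(c['img'],(p[...,0]/p[...,2]*c['fx']+c['cx']).astype(np.float32),(p[...,1]/p[...,2]*c['fy']+c['cy']).astype(np.float32),cv2.INTER_CUBIC)
def line(c,cen,s=7,h=40):
    im=rect(c,120,cen,s,h); hsv=cv2.cvtColor(im,cv2.COLOR_BGR2HSV)
    m=cv2.inRange(hsv,(5,130,90),(25,255,255)); n,l,st,ce=cv2.connectedComponentsWithStats(m)
    # component nearest centre, size>50
    k=max(range(1,n),key=lambda k:st[k,4]); v,u=np.nonzero(l==k)
    r=cv2.minAreaRect(np.c_[u,v].astype(np.float32))
    q=np.c_[u,-v].astype(float); q-=q.mean(0); d=np.linalg.svd(q,full_matrices=False)[2][0]
    return (cen[0]-h+u.mean()/s,cen[1]+h-v.mean()/s),np.degrees(np.arctan2(d[1],d[0]))%180,np.array(r[1])/s
def ring(c,cen,z=116,rr=(18,23)):
    s=7;im=cv2.cvtColor(rect(c,z,cen,s,40),cv2.COLOR_BGR2GRAY).astype(np.float32)
    a=np.radians(np.arange(0,360,1)); out=[]
    for r in np.arange(rr[0],rr[1],.5):
        out.append(cv2.remap(im,((40+r*np.cos(a))*s).astype(np.float32)[None],((40-r*np.sin(a))*s).astype(np.float32)[None],1)[0])
    f=np.mean(out,0); C=np.sum(f*np.exp(-6j*a)); 
    # f ~ cos(6(a-phi)), brightest at phi; slots (dark) at phi+30
    return f,(np.degrees(-np.angle(C)/6)+30)%60
E
python3 - <<'E'
from h import *
c=np.load('c.npy',allow_pickle=True).item()
P=pts(c,np.ones((480,640),bool)); P=P[(abs(P[:,0]-550)<60)&(abs(P[:,1]-160)<60)]
T=P[P[:,2]>113]; print('top',np.median(T,0),T.min(0),T.max(0),len(T))
T=P[(P[:,2]>50)&(P[:,2]<76)]; print('wheel', np.median(T,0),T.min(0),T.max(0))
cen,ang,sz=line(c,(550,160)); print(cen,ang,sz)
for z in (116,117): 
    f,sl=ring(c,cen,z); print(z,sl,[sl+60*k for k in range(4)])
a=rect(c,120,cen);b=rect(c,104,cen)
cv2.imwrite('pics/r1.png',np.hstack([a[:,80:480],b[:,80:480]]))
E
```

```text
top [528.831158   165.67637914 290.12552011] [490.00083824 105.37438028 113.00508711] [582.53796363 219.99901467 313.30262231] 78811
wheel [538.16533476 167.58803192  74.57523452] [496.4962756  110.17012037  60.88979184] [599.74790624 213.73245493  75.99651612]
(np.float64(549.8251142339857), np.float64(160.47575222001896)) 113.02534106464577 [28.91238185  5.08689989]
116 12.711650125749163 [np.float64(12.711650125749163), np.float64(72.71165012574916), np.float64(132.71165012574917), np.float64(192.71165012574917)]
117 12.719626155002945 [np.float64(12.719626155002945), np.float64(72.71962615500294), np.float64(132.71962615500294), np.float64(192.71962615500294)]
```

View pics/r1.png

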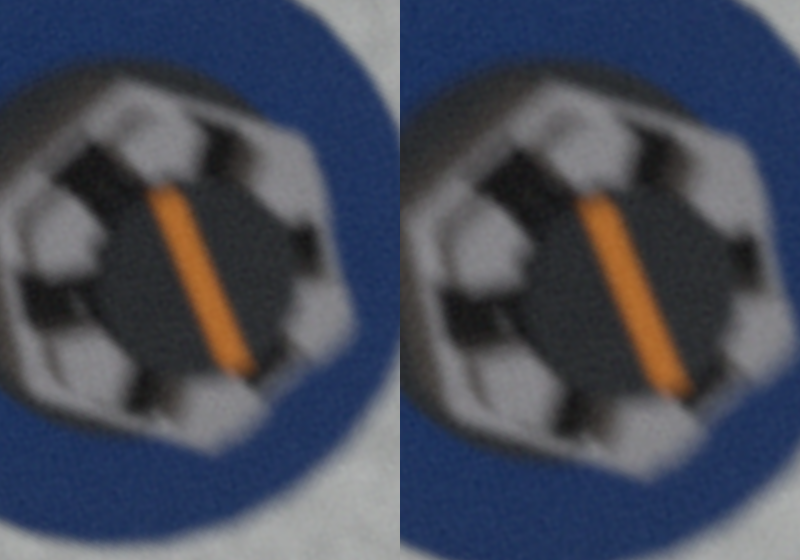

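The slots sit at about 13° mod 60 and the hole line at 113°, so about 20° clockwise is needed. Tool y is at 64.5° and the nearest flat normal at 72.7°, so I turn the gripper by -8° while descending.

Request:
apply_moves(motion="0.0025 0.001 0.02 0;0 0 0.03 -8.2;0 0 0.03 0;0 0 0.025 0;0 0 0.0165 0;0 0 0 0", fingers=1)

```text
time: 2.4
tool_pos: [547.5, 162.3, 84.6]
tcp_rot: [-3.141, -0.002, 2.841]
contact_force: [-0.6, 0.2, 0.6]
grip_width: 91.5
finger_force: 0.0
```

Request:
apply_moves(motion="-0.0027 -0.001 0.001 0;0 0 0 0")

```text
time: 2.65
tool_pos: [551.5, 160.0, 85.2]
tcp_rot: [3.141, 0.002, 2.84]
contact_force: [-0.2, 0.7, 0.5]
grip_width: 91.5
finger_force: 0.0
```

```bash
python3 - <<'E'
from h import *
c=cap("wrist"); o=bot.get_obs(); print(o['tool_pos'],o['tcp_rot'][2])
cen,ang,sz=line(c,(550,160)); print(cen,ang,sz)
print(ring(c,cen)[1]); cv2.imwrite('pics/w2.png',c['img'])
E
```

```text
[551.33601389 160.01858278  85.09948921] 2.8396371187764218
(np.float64(545.854974348125), np.float64(168.77722536626646)) 107.41231363397297 [13.59248679  4.75296075]
32.208333836532134
```

View pics/w2.png

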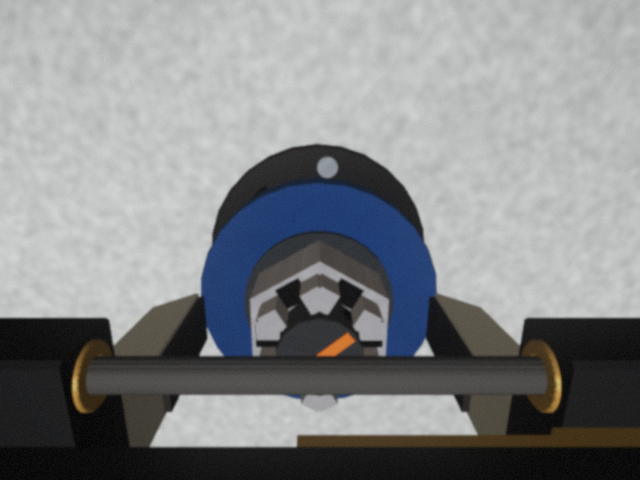

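The nut is centred at column 320 between the pads, with its flats square to them; the line is partly hidden. I'll lower slightly and close.

Request:
apply_moves(motion="0.001 0 0.002 0;0 0 0 0;0 0 0 0;0 0 0 0;0 0 0 0;0 0 0 0", fingers=-1)

```text
time: 3.45
tool_pos: [550.1, 161.4, 82.3]
tcp_rot: [3.14, 0.0, 2.84]
contact_force: [1.7, 4.9, -1.6]
grip_width: 50.3
finger_force: 30.0
```

Request:
apply_moves(motion="0 0 0 4;0 0 0 4;0 0 0 4;0 0 0 4;0 0 0 3.7;0 0 0 0;0 0 0 0")

```text
time: 4.32
tool_pos: [550.0, 161.1, 82.2]
tcp_rot: [3.14, -0.0, 2.497]
contact_force: [1.8, 6.2, -0.8]
grip_width: 49.8
finger_force: 30.0
```

Request:
apply_moves(motion="0 0 0 0;0 0 0 0;0 0 0 0;0 0 0 0;0 0 0 0", fingers=1)

```text
time: 4.95
tool_pos: [549.8, 160.2, 82.2]
tcp_rot: [-3.142, -0.0, 2.496]
contact_force: [-0.9, 0.4, -0.2]
grip_width: 90.5
finger_force: 0.0
```

Request:
apply_moves(motion="0 0 -0.02 0;0 0 -0.03 0;0 0 -0.04 0;0 0 -0.03 0;0.015 0 -0.01 0;0 0 0 0;0 0 0 0")

```text
time: 5.82
tool_pos: [537.0, 169.4, 210.9]
tcp_rot: [-3.14, -0.002, 2.497]
contact_force: [1.3, 0.0, -0.6]
grip_width: 91.7
finger_force: 0.0
```

```bash
python3 - <<'E'
from h import *
c=cap("wrist"); o=bot.get_obs(); print(o['tool_pos'],o['tcp_rot'][2])
cen,ang,sz=line(c,(550,160)); print(cen,ang,sz)
print(ring(c,cen)[1])
a=rect(c,120,cen);b=rect(c,116,cen)
cv2.imwrite('pics/r2.png',np.hstack([a[:,80:480],b[:,80:480]]))
E
```

```text
[537.17389123 169.32370212 210.82777917] 2.4963746870252845
(np.float64(548.7912864162864), np.float64(161.57809757809758)) 112.30838642909038 [28.00553676  4.95730209]
53.09432432705125
```

View pics/r2.png

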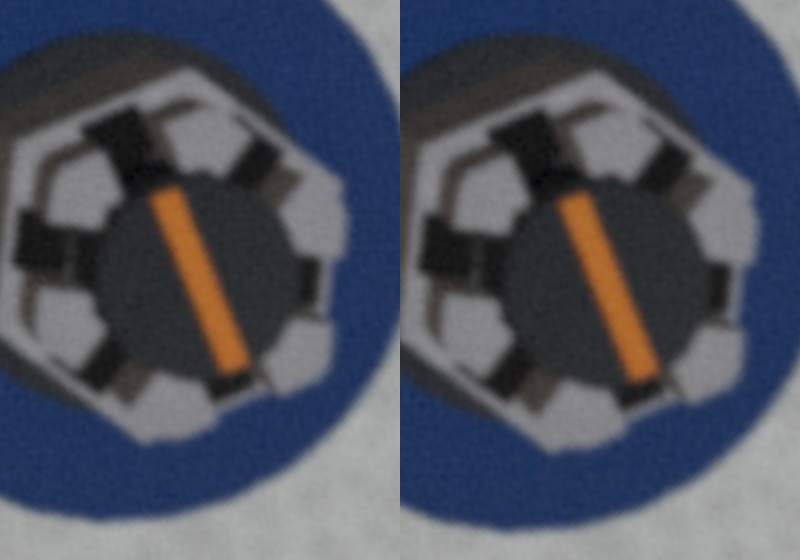

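The pair of slots (top left at (120,130), bottom at (232,388)) lies along the orange line: 112.3° for the line against 113.1° for the slots. The gripper is clear, so I'm handing in.

```bash
python3 -c "
from plant import bot
print(bot.close_job())"
```

```text
the job is handed in; nothing more can be done
None
```

I tightened the unpinned nut about 20° clockwise to its next slot, which lines up with the cross hole to within about 1°; the nut is released, the pinned stand and tray were left alone, and the job is handed in.

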